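Turn a circuit module over with the hinged flip plate

TASK

Take the smaller of the two circuit modules, the one that fits, and seat it flat and fully home, components up, in the pocket of the open hinged plate. Swing the plate over by its bar until it stops, so that the module drops face-down into the sloping nest, then swing the plate all the way back open and let go, leaving the module lying home in the nest with its back showing. Leave the larger module, the jar, the brush and the screwdriver where they are.

Things in the scene. Friction and masses are not known exactly. Their poses are not given: they have to be found in the camera images.
- small_module_centre (a point): centre of the smaller circuit module: plain aluminium block 56 (its x) x 72 (its y) x 22 mm (its z), about 120 g, green board and chips recessed in its top face, four screws in its plain back. Loose on the table, components up. Point at mid-height; z points out of the component face. It fits the pocket either way round by a half turn
- large_module_centre (a point): centre of the larger module: same look, 66 (x) x 86 (y) x 22 mm; too big for the pocket and the nest; to be left alone. The two modules swap places between starts
- fixture: turn-over fixture fixed to the table, steel base 130 (its x) x 190 (its y) x 10 mm, origin at the centre of its underside on the table. Its x axis runs along the hinge; the hinged plate with its pocket lies open on its -y side, the sloping nest stands on its +y side, with its outer edge about 82 mm out and 88 mm high
- hinge_mid (a point): middle of the hinge axis, 45 mm over the table; the axis runs along the fixture's x. Hinge lugs stand at 43 to 61 mm either side of it, up to 52 mm over the table
- leaf (a joint): angle of the hinged aluminium plate (250 g): 0 = open, level, pocket up; grows as it swings up and over; 2.618 (150 degrees) = stop, upside-down over the nest. Nearly free hinge: it falls to the stop past upright, falls open before it; the stops hold it. The module falls from the pocket into the nest by itself some time past upright
- pocket (a point): centre of the pocket floor of the hinged plate, 45.2 mm from the hinge axis, 32 mm over the table when open; z out of the pocket, x along the hinge, y towards the hinge. Pocket 58.4 (x) x 74.4 mm (y): the module's 72 mm side runs along y. Walls 12 mm high, 4-6 mm thick, upper 5 mm flared; both x sides have 42 mm wide middle notches down to the floor for fingers (plate 86 mm wide)
- bar (a point): middle of the steel bar handle of the hinged plate, 10 mm diameter, 94 mm long, parallel to the hinge, 135 mm from the hinge axis and in line with it (45 mm over the table when open). It is carried by an arm at either end; between the bar and the plate's edge there is a 40 mm gap. A pinch across the bar lets it turn between the fingers
- nest: plastic nest on the fixture, sloping 30 degrees up away from the hinge. Origin at the centre of its pocket floor; z axis out of the nest, x axis along the hinge, y axis up the slope, away from the hinge. Pocket 58.4 (x) x 74.4 (y) mm with flared walls 9 mm high. The module slides down against the wall next to the hinge
- jar: white jar standing on the table, 56 mm diameter, 52 mm high, origin at its underside: bystander
- brush: brush lying on the table, 170 mm long: bystander
- screwdriver: screwdriver lying on the table, 170 mm long: bystander
Mind the look-alikes: they are no part of the job. What is shaped like the part that bears small_module_centre but brown is not meant.

How it is judged:
By the outcome, as a careful person would: the job done as asked, in the order asked, and still so for the second after the job is handed in, with the robot touching nothing.
It also fails if it takes over 69 s, if anything falls off the work surface, if the arm or the gripper's body presses on something with over 40 N, if the wrist force passes 120 N, or if a joint passes its speed limit or range.

ROBOT

A 6-joint arm with a two-finger parallel gripper is mounted at the origin on the work surface. World frame = base frame: x ahead of the robot, y to its left, z up, the work surface at z = 0. Lengths are in m, angles in rad, forces in N, time in s.
With the tool pointing down it reaches from about 0.4 to 0.825 m from the base axis. Payload 7 kg.
Tool frame: the origin (TCP) lies at the very end of the fingers, on their centre line; the grasp point (between the pads) lies 19 mm behind it; z points along the fingers, y is the direction in which the jaws open and shut (so a half turn about z gives the same grasp; the last joint's range is limited). The gripper opens to 88 mm and grips with 3 to 60 N. Pads are 19 mm wide; open, the fingers measure 130 mm over their backs; the gripper's body (78 mm by 193 mm) begins 47 mm behind the grasp point.
Start: joints at [-1.042, 0.359, 0.012, 0, -1.224, -0.288], TCP at [0.161, -0.656, 0.227] pointing down, gripper open.
Joint ranges: [-3.07, 3.07], [-1.43, 2.12], [-1.02, 1.25], [-3.03, 1.67], [-3.05, -0], [-3.03, 3.03]. Speed limits (rad/s): [2.39, 2.39, 3.01, 3.14, 3.14, 3.14].

INTERFACE

Orientations are given as [roll, pitch, yaw] about the fixed x, y, z axes, in that order (R = Rz(yaw) Ry(pitch) Rx(roll)).
In Python, from station import arm, eyes, job, outline_of gives the robot as it stands.
- The arm moves only by the tool apply_moves, never from a script. Its argument "moves" is a list of rows, each a list of 5 numbers: the opening, from -1 (shut) to 1 (fully open), then the shift along the tool's x, y, z in m, then the turn about the tool's z in rad. A call has 1 to 12 rows; each row shifts and turns the commanded pose from where the row before left it, along the tool's axes as they then stand; what a row does not reach is not made up. A row lasts 1/12 s, in which the tool goes at most 41.7 mm and 7.16 degrees, less where a joint would pass 70% of its speed; a pose out of reach is approached as far as the arm can. A call with a gripper value outside its range is refused whole. The fingers move at their own pace and stop on an object; "newtons" is the grip in N (left out, the last holds). Time passes only in rows, so rows that do not move let the fingers close. It gives the time, the measured TCP pose, the force and the opening at its end, in the units of the state.
- arm.get_state(): the state, without advancing time (a new reading comes with each control period).
- eyes.grab_frame(name): name is "side" or "top"; returns a dict with "color" (420x560x3 uint8, red, green, blue), "z_map" (420x560 float32, m along the optical axis (not along the pixel's ray), 0 where there is no reading), "camera_matrix" (3x3 intrinsics, pixels), "extrinsics" (4x4, takes a point from camera to world coordinates). Camera axes: x right, y up, looking along -z (the intrinsics and any distortion apply to the point x, -y, -z); pixel columns grow to the right and rows downward; lengths in m; the calibration is good to about 2 mm. A picture is of the moment at which its call begins.
- job.job_done(): hands the job in, once; it reports no verdict.
Trained networks look in a picture, given as the dict that the camera call returned (one of the last four; its "shot" number tells which), for a name from the list of things; names that differ only in an ending like _2 or _b are one class to them, and where a whole thing is asked for, a point or a joint stands for the part that bears it (a point fixed in the world has none). Each returns a list of dicts, best first, with "score" (0 to 1); they miss things now and then, are a little off and sometimes report something else, mostly with a low value. They report only what shows in the picture. A call takes as long as a camera call. They do not tell look-alikes from the thing itself.
- outline_of(label, picture): "region" (420x560 bool, what is visible of it) and "extent" ([left, top, right, bottom] in pixels, round what is visible of it).
The state is a dict: "t": time; "q": joint angles; "qd": joint speeds; "joint_efforts": joint torques, N m; "eef_pos": TCP position; "ee_rot": TCP orientation; "force": force on the tool from outside, world axes, zero at the start; "moment": the same for the moment, N m; "width": finger opening in m.
Only numpy, scipy, OpenCV 4.12 (cv2) and the standard library are available. Lean on these libraries where they do the work, as an engineer would, in place of code of your own. Each camera call takes 0.05 s, during which the arm holds its last target.

## Working session

There is one attempt and no reset: what is moved stays moved. The work goes in short steps, Python scripts to look and compute and a tool call to move; the robot and the scene stay as the last step left them, time stands still between calls to the robot, and variables do not carry over. Pictures are saved under pics/ and viewed, and the job is handed in when it is done.

Besides the shell and the picture viewer there is one more tool, called after "Emit:" as name(argument=value, ...), one argument or row to a line, values as JSON. apply_moves: Moves the arm, as the interface text tells. Its arguments: {"type":"object","properties":{"moves":{"type":"array","items":{"type":"array","items":{"type":"number"}}},"newtons":{"type":"number"}},"required":["moves"]}

```bash
ls; mkdir -p pics
cat > h.py <<'E'
import numpy as np,cv2
from station import arm,eyes,job,outline_of
def grab(n,save=None):
    f=eyes.grab_frame(n)
    if save: cv2.imwrite(f'pics/{save}.png',cv2.cvtColor(f['color'],cv2.COLOR_RGB2BGR))
    return f
def pts(f):
    z=f['z_map'];K=f['camera_matrix'];E=f['extrinsics']
    v,u=np.mgrid[:z.shape[0],:z.shape[1]]
    x=(u-K[0,2])/K[0,0]*z;y=(v-K[1,2])/K[1,1]*z
    P=np.stack([x,-y,-z,np.ones_like(z)],-1)@E.T
    P=P[...,:3]; P[z==0]=np.nan
    return P
E
python3 - <<'E'
from h import *
print(arm.get_state())
for n in['top','side']:
    f=grab(n,n+'0'); print(n,f['camera_matrix'],f['extrinsics'],f.keys())
    P=pts(f)
    for l in['small_module_centre','large_module_centre','fixture','leaf','bar','nest','jar','pocket']:
        for r in outline_of(l,f)[:3]:
            m=r['region']; q=P[m]; print(l,round(r['score'],2),r['extent'],np.nanmedian(q,0).round(3),np.nanmin(q,0).round(3),np.nanmax(q,0).round(3))
E
```

```text
pics
{'t': 0.0, 'q': array([-1.04188939e+00,  3.59379933e-01,  1.10650329e-02, -3.52810475e-04,
       -1.22408613e+00, -2.88084438e-01]), 'qd': array([-4.53757264e-07, -1.85217984e-04,  1.46579786e-04, -4.20210768e-04,
        1.76997724e-04,  9.93706632e-05]), 'joint_efforts': array([ 4.61365380e-04, -5.82717669e+01,  2.93075502e+01,  6.99775457e+00,
        7.14180715e-03, -1.42519734e-04]), 'eef_pos': array([ 0.16083925, -0.65505981,  0.22562938]), 'ee_rot': array([ 3.13995985e+00, -1.37968624e-04, -2.90089020e+00]), 'force': array([-0.43659461, -0.56742474, -0.15073868]), 'moment': array([ 0.05913706, -0.01255618, -0.0224182 ]), 'width': 0.08751603649002736}
top [[541.25348429   0.         270.45080955]
 [  0.         541.25348429 203.98916758]
 [  0.           0.           1.        ]] [[-8.21975007e-03  9.86508211e-01 -1.63505305e-01  3.52507178e-01]
 [-9.99962913e-01 -8.52946384e-03 -1.19226030e-03 -4.39682120e-02]
 [-2.57078717e-03  1.63489441e-01  9.86541734e-01  1.26922542e+00]
 [ 0.00000000e+00  0.00000000e+00  0.00000000e+00  1.00000000e+00]] dict_keys(['color', 'z_map',
[... 2421 characters left out ...]
032] [ 0.448 -0.302 -0.005] [ 0.565 -0.095  0.052]
fixture 0.66 [273.5, 161.5, 345.5, 239.9] [ 0.489 -0.09   0.031] [ 0.432 -0.327 -0.004] [ 0.575 -0.019  0.087]
leaf 0.95 [293.4, 162.0, 346.7, 204.7] [ 0.501 -0.175  0.032] [ 0.448 -0.306 -0.005] [ 0.565 -0.094  0.053]
bar 0.98 [293.2, 164.5, 347.3, 205.5] [ 0.499 -0.18   0.032] [ 0.448 -0.329 -0.005] [ 0.575 -0.094  0.053]
nest 0.9 [282.8, 193.6, 326.2, 209.5] [ 0.496 -0.049  0.068] [ 0.454 -0.141 -0.003] [ 0.578 -0.031  0.087]
jar 0.55 [242.9, 142.8, 260.9, 169.3] [ 0.732 -0.222  0.034] [ 0.71  -0.261 -0.003] [ 0.763 -0.208  0.055]
pocket 0.91 [291.4, 163.4, 348.3, 207.7] [ 0.499 -0.18   0.032] [ 0.447 -0.327 -0.005] [ 0.565 -0.095  0.052]
```

Run:
```python
import cv2
a=cv2.imread('pics/top0.png');cv2.imwrite('pics/top0z.png',cv2.resize(a[100:380,60:400],None,fx=2.3,fy=2.1,interpolation=cv2.INTER_CUBIC))
a=cv2.imread('pics/side0.png');cv2.imwrite('pics/side0z.png',cv2.resize(a[130:400,130:400],None,fx=2.2,fy=2.2,interpolation=cv2.INTER_CUBIC))
```

```text
(no output)
```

View pics/top0z.png

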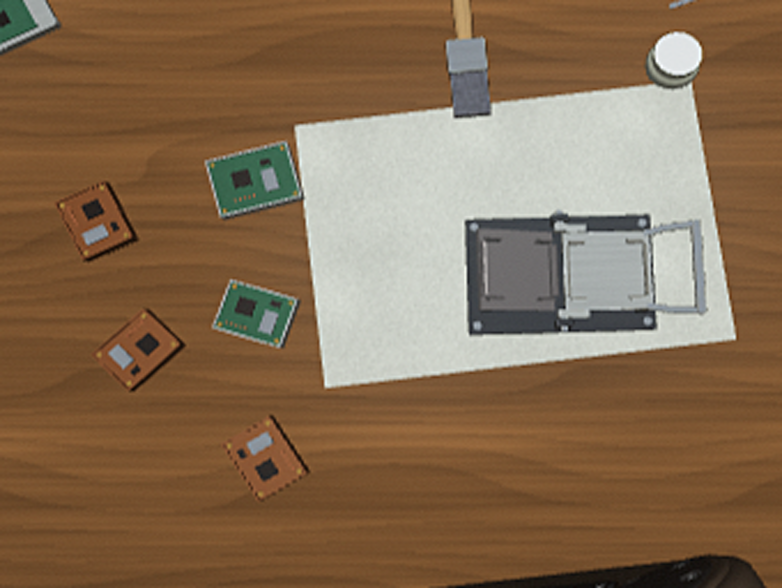

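View pics/side0z.png

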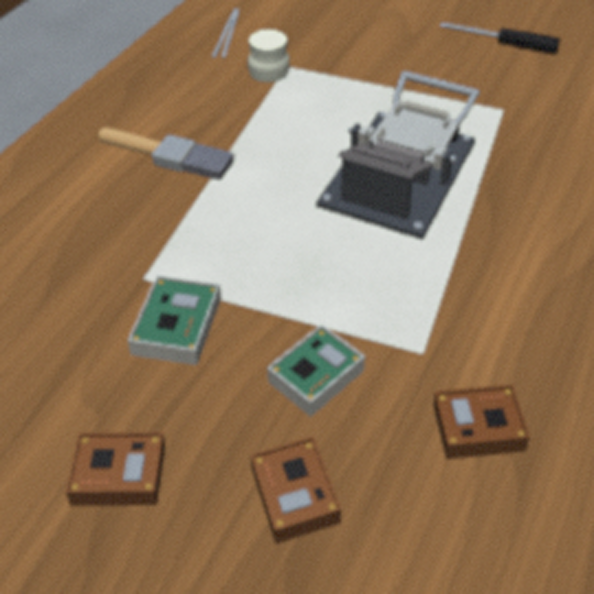

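View pics/top0.png

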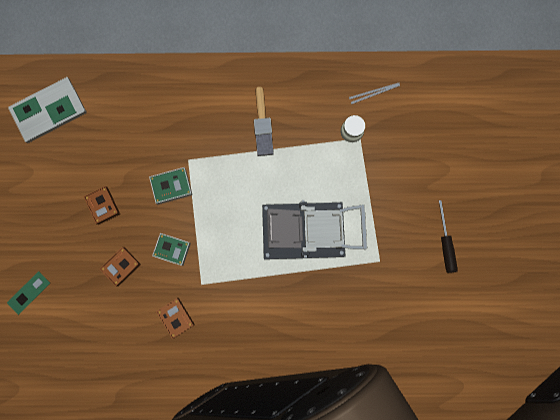

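The top view shows the small green module at pixel (170,249), the large one at (170,185), and brown look-alikes at lower left. The fixture's plate lies open to the right (-y), with its bar at about (362,228). Next I'll measure these precisely.

```bash
cat >> h.py <<'E'
def rect(f,c,r,zlo,zhi,pl=False):
    P=pts(f);m=(abs(P[...,0]-c[0])<r)&(abs(P[...,1]-c[1])<r)&(P[...,2]>zlo)&(P[...,2]<zhi)
    q=P[m][:,:2].astype(np.float32)
    (cx,cy),(w,h),a=cv2.minAreaRect(q*1000)
    return m.sum(),np.array([cx,cy]),w,h,a,np.nanmedian(P[m][:,2])
def colrect(f,mask,z):
    # silhouette mask -> ray-plane points at height z, min area rect
    K=f['camera_matrix'];E=f['extrinsics'];v,u=np.nonzero(mask)
    d=np.stack([(u-K[0,2])/K[0,0],-(v-K[1,2])/K[1,1],-np.ones(len(u))],-1)@E[:3,:3].T
    o=E[:3,3];t=(z-o[2])/d[:,2];q=(o+d*t[:,None])[:,:2]
    return q
E
python3 - <<'E'
from h import *
for n in['top','side']:
    f=grab(n)
    for zl in(.010,.014,.017): print(n,'mod',rect(f,(.458,.190),.06,zl,.035))
    for zl in(.014,.017): print(n,'big',rect(f,(.606,.193),.07,zl,.035))
    print('base',rect(f,(.497,-.125),.13,.006,.2), rect(f,(.497,-.125),.13,.006,.016))
    P=pts(f)
    # outline region
    for r in outline_of('small_module_centre',f)[:3]:
        q=colrect(f,r['region'],.022);rr=cv2.minAreaRect((q*1000).astype(np.float32));print(rr,r['score'])
    # bar: z .035-.056 beyond plate
    m=(abs(P[...,0]-.5)<.07)&(P[...,1]<-.2)&(P[...,1]>-.3)&(P[...,2]>.03)
    q=P[m];print('bar',len(q)); print(q[np.argsort(q[:,1])][:60:3].round(4))
    q=q[q[:,1]<np.nanmin(q[:,1])+.015]; print(np.median(q,0), np.polyfit(q[:,0],q[:,1],1), q[:,0].min(),q[:,0].max())
E
```

```text
top mod (np.int64(769), array([457.90335083, 188.89967346]), 72.85017395019531, 56.01490020751953, 71.36185455322266, np.float64(0.019241889787307453))
top mod (np.int64(742), array([457.78179932, 188.92976379]), 72.84846496582031, 55.7765007019043, 71.33898162841797, np.float64(0.019367099454675296))
top mod (np.int64(620), array([457.78234863, 188.91383362]), 72.79966735839844, 55.77659225463867, 71.36185455322266, np.float64(0.019917868404980665))
top big (np.int64(1011), array([608.22149658, 193.87609863]), 67.631591796875, 86.48909759521484, 15.098993301391602, np.float64(0.019282082032163084))
top big (np.int64(822), array([608.22149658, 193.87609863]), 67.631591796875, 86.48909759521484, 15.098993301391602, np.float64(0.019877328049602516))
base (np.int64(4803), array([ 497.85415649, -125.87141418]), 259.09161376953125, 258.3396911621094, 0.27928510308265686, np.float64(0.032793190177273335)) (np.int64(1551), array([ 496.70581055, -124.14202881]), 256.5478820800781, 258.9997253417969, 89.62459564208984, np.float64(0.009877343413420947))
((560.361572265625, 352.7735900878906), 
[... 2267 characters left out ...]
3633, 84.15550231933594), 43.95442581176758) 0.71
bar 237
[[ 0.4519 -0.2565  0.0426]
 [ 0.5188 -0.2545  0.0466]
 [ 0.4601 -0.2535  0.0486]
 [ 0.4541 -0.2531  0.0474]
 [ 0.5001 -0.2528  0.0433]
 [ 0.5209 -0.2522  0.0474]
 [ 0.474  -0.2518  0.0487]
 [ 0.4525 -0.2511  0.0392]
 [ 0.4766 -0.251   0.0484]
 [ 0.4941 -0.2508  0.0498]
 [ 0.4558 -0.2503  0.0453]
 [ 0.535  -0.2501  0.0477]
 [ 0.5469 -0.2498  0.0476]
 [ 0.5221 -0.2494  0.0386]
 [ 0.4587 -0.2493  0.0484]
 [ 0.5494 -0.249   0.044 ]
 [ 0.5101 -0.2489  0.0393]
 [ 0.4523 -0.2488  0.0441]
 [ 0.4753 -0.2488  0.0435]
 [ 0.4581 -0.2486  0.0457]]
[ 0.49818265 -0.24832153  0.04580825] [ 0.02397177 -0.26053376] 0.4505452930652266 0.5518481891753577
```

Run:
```python
from h import *
f=grab('top');c=f['color'].astype(int)
K=f['camera_matrix'];E=f['extrinsics']
g=cv2.cvtColor(f['color'],cv2.COLOR_RGB2GRAY)
m=((g<90)&(np.mgrid[:420,:560][1]>255)&(np.mgrid[:420,:560][1]<375)&(np.mgrid[:420,:560][0]>190)&(np.mgrid[:420,:560][0]<270))
q=colrect(f,m,.010)
print('dark',q.min(0),q.max(0),cv2.minAreaRect((q*1000).astype(np.float32)))
P=pts(f);
# leaf plate top face points z .036-.056 etc, lines by rows
for lo,hi in((.030,.038),(.040,.056)):
    mm=(abs(P[...,0]-.5)<.07)&(P[...,1]<-.115)&(P[...,1]>-.215)&(P[...,2]>lo)&(P[...,2]<hi)
    q=P[mm]; print(lo,mm.sum(),np.nanpercentile(q,[1,50,99],axis=0).round(4),cv2.minAreaRect((q[:,:2]*1000).astype(np.float32)))
big=cv2.resize(f['color'][185:275,250:380],None,fx=6,fy=6,interpolation=cv2.INTER_CUBIC)
cv2.imwrite('pics/fix.png',cv2.cvtColor(big,cv2.COLOR_RGB2BGR))
```

```text
dark [ 0.40686679 -0.28632033] [ 0.59034694 -0.02249004] ((495.9676208496094, -155.69857788085938), (183.48619079589844, 263.7183837890625), 1.2459321022033691)
0.03 1048 [[ 0.4522 -0.211   0.0301]
 [ 0.5003 -0.1635  0.0328]
 [ 0.5489 -0.121   0.0378]] ((494.6410217285156, -165.60260009765625), (97.70918273925781, 112.99932861328125), 88.999755859375)
0.04 241 [[ 0.4366 -0.2053  0.0401]
 [ 0.5016 -0.1256  0.0442]
 [ 0.5634 -0.1166  0.0548]] ((501.0950927734375, -165.11915588378906), (130.607421875, 96.86096954345703), 0.16405056416988373)
```

View pics/fix.png

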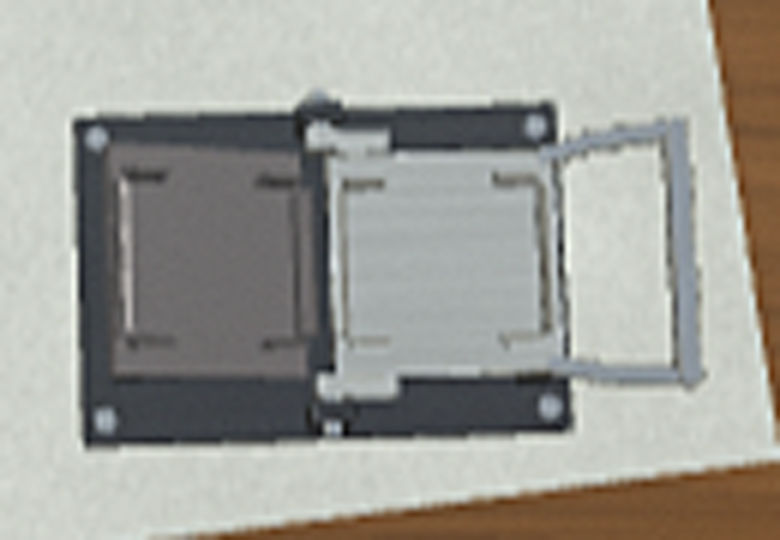

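```bash
cat >> h.py <<'E'
def ray(f,u,v,z):
    K=f['camera_matrix'];E=f['extrinsics']
    d=E[:3,:3]@np.array([(u-K[0,2])/K[0,0],-(v-K[1,2])/K[1,1],-1]);o=E[:3,3]
    return (o+d*(z-o[2])/d[2])[:2]
E
python3 - <<'E'
from h import *
f=grab('top')
cr=lambda x,y,z:ray(f,(x+.5)/6-.5+250,(y+.5)/6-.5+185,z)
for n,z,L in(('base',.010,[(75,118),(552,102),(572,430),(86,445)]),('bar',.045,[(676,122),(692,382)]),('screws',.011,[(97,138),(536,126),(549,405),(104,418)]),('pocketfloor',.032,[(346,182),(543,178),(552,338),(348,342)])):
    p=np.array([cr(x,y,z) for x,y in L]);print(n,p.round(4).tolist(),'mean',p.mean(0).round(4))
    for i in range(len(p)-(len(p)==2)):
        d=p[(i+1)%len(p)]-p[i];a=np.degrees(np.arctan2(d[1],d[0]));print('  len',np.hypot(*d).round(4),'ang mod90',round((a+45)%90-45,2))
# dense line fits on base edges by dark threshold, sub-pixel
g=cv2.cvtColor(f['color'],cv2.COLOR_RGB2GRAY).astype(float)
def edge(p0,n,rng): pass
L=[]
for v in range(208,256):   # left edge: bright->dark
    row=g[v,255:272]; i=np.argmax(row<130); 
    if i>0: u=255+i-1+(row[i-1]-130)/(row[i-1]-row[i]); L.append(ray(f,u,v,.010))
L=np.array(L);k=np.polyfit(L[:,0],L[:,1],1);print('left edge y at x=.5',np.polyval(k,.5),'ang',np.degrees(np.arctan(k[0])),np.std(L[:,1]-np.polyval(k,L[:,0])))
L=[]
for u in range(267,342):
    col=g[245:270,u][::-1]; i=np.argmax(col<130); v=269-(i-1+(col[i-1]-130)/(col[i-1]-col[i])); L.append(ray(f,u,v,.005))
L=np.array(L);k=np.polyfit(L[:,1],L[:,0],1);r=L[:,0]-np.polyval(k,L[:,1]);L=L[abs(r)<.0015];k=np.polyfit(L[:,1],L[:,0],1);print('near edge x at y=-.12',np.polyval(k,-.12),'ang',-np.degrees(np.arctan(k[0])))
L=[]
for v in range(207,247):
    row=g[v,358:374][::-1]
    r=f['color'][v,352:378].astype(float); 
    gg=g[v,352:376]; i=np.argmin(gg); w=np.clip(200-gg,0,None)*(abs(np.arange(len(gg))-i)<4); L.append(ray(f,352+(w*np.arange(len(gg))).sum()/w.sum(),v,.045))
L=np.array(L);k=np.polyfit(L[:,0],L[:,1],1);print('bar y at .5',np.polyval(k,.5),np.degrees(np.arctan(k[0])),np.std(L[:,1]-np.polyval(k,L[:,0])))
E
```

```text
base [[0.5608, -0.0227], [0.5655, -0.2103], [0.4368, -0.2142], [0.4326, -0.0262]] mean [ 0.4989 -0.1184]
  len 0.1877 ang mod90 1.45
  len 0.1288 ang mod90 1.74
  len 0.188 ang mod90 1.28
  len 0.1282 ang mod90 1.57
bar [[0.5514, -0.2528], [0.4521, -0.2552]] mean [ 0.5018 -0.254 ]
  len 0.0993 ang mod90 1.42
screws [[0.5526, -0.0313], [0.5558, -0.2036], [0.4465, -0.2055], [0.4429, -0.0333]] mean [ 0.4994 -0.1184]
  len 0.1723 ang mod90 1.09
  len 0.1094 ang mod90 0.98
  len 0.1722 ang mod90 1.19
  len 0.1097 ang mod90 1.02
pocketfloor [[0.5313, -0.1272], [0.5322, -0.2031], [0.4704, -0.2047], [0.4696, -0.1268]] mean [ 0.5008 -0.1654]
  len 0.0758 ang mod90 0.68
  len 0.0618 ang mod90 1.51
  len 0.0779 ang mod90 0.64
  len 0.0617 ang mod90 -0.4
left edge y at x=.5 -0.023247165015737647 ang 1.1648555884775853 0.00024612589938891575
near edge x at y=-.12 0.43337612741267145 ang 0.7792342365737857
bar y at .5 -0.26530441489276047 -21.828659254596076 0.008313661131443786
```

Add to h.py:
```python
def plan(*targets):
    "from current measured pose: shifts in tool axes to successive xyz at the current yaw"
    s=arm.get_state();p=s['eef_pos'];y=s['ee_rot'][2]
    X=np.array([np.cos(y),np.sin(y),0]);Y=np.array([np.sin(y),-np.cos(y),0]);Z=np.array([0,0,-1.])
    print('t',round(s['t'],2),'pos',p.round(4),'rot',s['ee_rot'].round(4),'F',s['force'].round(1),'w',round(s['width'],4))
    for t in targets:
        d=np.array(t)-p;print(t,'->',[round(float(d@a),4) for a in(X,Y,Z)],'len',np.linalg.norm(d).round(3));p=np.array(t)
```

```text
(no output)
```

Emit:
apply_moves(
  moves=[
    [1, 0, 0, 0, -0.112],
    [1, 0, 0, 0, -0.112],
    [1, 0, 0, 0, -0.112],
    [1, 0, 0, 0, -0.112],
    [1, 0, 0, 0, -0.112],
    [1, 0, 0, 0, -0.112],
    [1, 0, 0, 0, -0.112],
    [1, 0, 0, 0, -0.112],
    [1, 0, 0, 0, -0.112],
    [1, 0, 0, 0, 0],
  ],
)

```text
t: 2.03
eef_pos: [0.161, -0.6555, 0.2266]
ee_rot: [-3.142, -0.0, -1.888]
force: [-0.3, 0.6, -0.1]
width: 0.0873
```

```bash
python3 -c "
from h import *
plan((.42,-.45,.2),(.5,-.1,.18),(.4573,.1893,.1))"
```

```text
t 2.03 pos [ 0.161  -0.6555  0.2266] rot [-3.1416 -0.     -1.8877] F [-0.3  0.6 -0.1] w 0.0873
(0.42, -0.45, 0.2) -> [-0.276, -0.1821, 0.0266] len 0.332
(0.5, -0.1, 0.18) -> [-0.3575, 0.0331, 0.02] len 0.36
(0.4573, 0.1893, 0.1) -> [-0.2616, 0.1307, 0.08] len 0.303
```

Emit:
apply_moves(
  moves=[
    [1, -0.0276, -0.0182, 0.0027, 0.007],
    [1, -0.0276, -0.0182, 0.0027, 0],
    [1, -0.0276, -0.0182, 0.0027, 0],
    [1, -0.0276, -0.0182, 0.0027, 0],
    [1, -0.0276, -0.0182, 0.0027, 0],
    [1, -0.0276, -0.0182, 0.0027, 0],
    [1, -0.0276, -0.0182, 0.0027, 0],
    [1, -0.0276, -0.0182, 0.0027, 0],
    [1, -0.0276, -0.0182, 0.0027, 0],
    [1, -0.0276, -0.0182, 0.0027, 0],
  ],
)

```text
t: 2.87
eef_pos: [0.4234, -0.4518, 0.1997]
ee_rot: [-3.141, -0.0, -1.904]
force: [-0.9, -0.7, -0.1]
width: 0.0874
```

Emit:
apply_moves(
  moves=[
    [1, -0.0358, 0.0033, 0.002, 0],
    [1, -0.0358, 0.0033, 0.002, 0],
    [1, -0.0358, 0.0033, 0.002, 0],
    [1, -0.0358, 0.0033, 0.002, 0],
    [1, -0.0358, 0.0033, 0.002, 0],
    [1, -0.0358, 0.0033, 0.002, 0],
    [1, -0.0358, 0.0033, 0.002, 0],
    [1, -0.0358, 0.0033, 0.002, 0],
    [1, -0.0358, 0.0033, 0.002, 0],
    [1, -0.0358, 0.0033, 0.002, 0],
  ],
)

```text
t: 3.7
eef_pos: [0.5068, -0.1017, 0.1799]
ee_rot: [-3.141, 0.0, -1.904]
force: [1.2, -0.3, -0.4]
width: 0.0876
```

Emit:
apply_moves(
  moves=[
    [1, -0.0262, 0.0131, 0.008, 0],
    [1, -0.0262, 0.0131, 0.008, 0],
    [1, -0.0262, 0.0131, 0.008, 0],
    [1, -0.0262, 0.0131, 0.008, 0],
    [1, -0.0262, 0.0131, 0.008, 0],
    [1, -0.0262, 0.0131, 0.008, 0],
    [1, -0.0262, 0.0131, 0.008, 0],
    [1, -0.0262, 0.0131, 0.008, 0],
    [1, -0.0262, 0.0131, 0.008, 0],
    [1, -0.0262, 0.0131, 0.008, 0],
    [1, 0, 0, 0, 0],
  ],
)

```text
t: 4.62
eef_pos: [0.467, 0.1905, 0.0986]
ee_rot: [3.142, 0.0, -1.901]
force: [-0.1, 0.3, 0.3]
width: 0.0876
```

```bash
python3 -c "
from h import *
plan((.4573,.1893,.1),(.4573,.1893,.003))
f=grab('side','a1');print(rect(f,(.457,.19),.05,.01,.03))"
```

```text
t 4.62 pos [0.467  0.1905 0.0986] rot [ 3.1416e+00  1.0000e-04 -1.9012e+00] F [-0.1  0.3  0.3] w 0.0876
(0.4573, 0.1893, 0.1) -> [0.0043, 0.0088, -0.0014] len 0.01
(0.4573, 0.1893, 0.003) -> [0.0, 0.0, 0.097] len 0.097
(np.int64(913), array([456.83538818, 191.06359863]), 73.89187622070312, 58.40242385864258, 72.25176239013672, np.float64(0.017739932881379983))
```

View pics/a1.png

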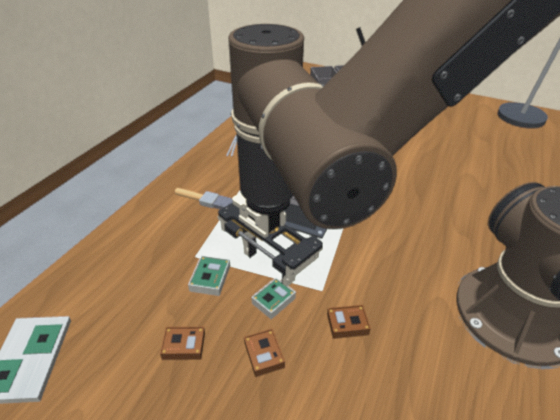

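The gripper hangs above the small module, which sits at pixel (273,296), and there is nothing else nearby. I'll correct the offset and go down.

Emit:
apply_moves(
  moves=[
    [1, 0.0043, 0.0088, 0, 0],
    [1, 0, 0, 0, 0],
    [1, 0, 0, 0.015, 0],
    [1, 0, 0, 0.015, 0],
    [1, 0, 0, 0.015, 0],
    [1, 0, 0, 0.015, 0],
    [1, 0, 0, 0.01, 0],
    [1, 0, 0, 0, 0],
    [1, 0, 0, 0, 0],
  ],
)

```text
t: 5.42
eef_pos: [0.4576, 0.1847, 0.0297]
ee_rot: [3.141, -0.001, -1.902]
force: [0.1, 0.3, 0.3]
width: 0.0876
```

```bash
python3 -c "
from h import *
plan((.4573,.1893,.003))
f=grab('side','a2');cv2.imwrite('pics/a2.png',cv2.resize(cv2.cvtColor(f['color'],6*0+4)[200:340,180:380],None,fx=4,fy=4))
f=grab('top','a2t')"
```

```text
t 5.42 pos [0.4576 0.1847 0.0297] rot [ 3.1414e+00 -7.0000e-04 -1.9016e+00] F [0.1 0.3 0.3] w 0.0876
(0.4573, 0.1893, 0.003) -> [-0.0043, 0.0018, 0.0267] len 0.027
```

View pics/a2.png

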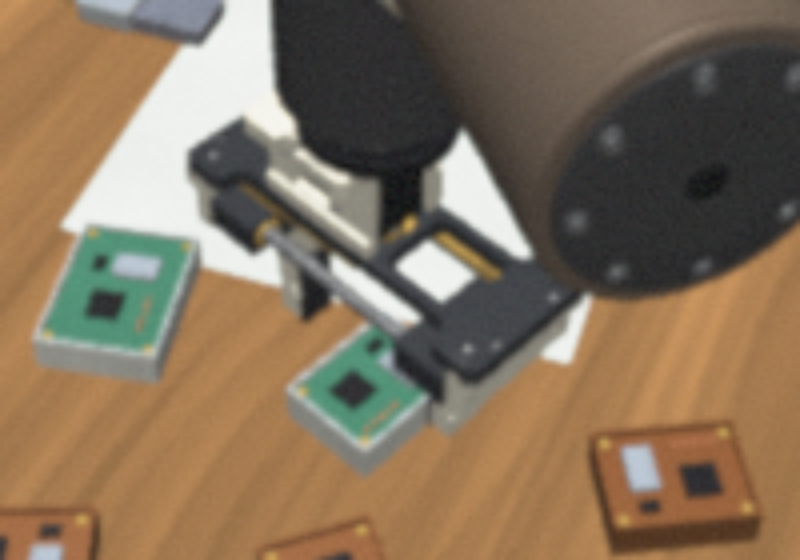

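The module at (350,395) in the crop lies between the two fingers. Next I'll correct by a few mm and re-read.

Emit:
apply_moves(
  moves=[
    [1, -0.004, 0.001, 0, 0],
    [1, 0, 0, 0, 0],
    [1, 0, 0, 0, 0],
  ],
)

```text
t: 5.77
eef_pos: [0.4583, 0.1902, 0.0302]
ee_rot: [-3.141, 0.001, -1.9]
force: [-0.3, -0.4, -0.2]
width: 0.0875
```

Emit:
apply_moves(
  moves=[
    [1, 0, 0, 0, 0],
  ],
)

```text
t: 5.85
eef_pos: [0.4581, 0.1899, 0.0299]
ee_rot: [-3.141, 0.001, -1.9]
force: [-0.6, 0.0, -0.1]
width: 0.0874
```

Emit:
apply_moves(
  moves=[
    [1, 0, 0, 0, 0],
  ],
)

```text
t: 5.93
eef_pos: [0.458, 0.1898, 0.0297]
ee_rot: [-3.141, 0.0, -1.9]
force: [-0.0, -0.4, 0.3]
width: 0.0875
```

Emit:
apply_moves(
  moves=[
    [1, 0, 0, 0.009, 0],
    [1, 0, 0, 0.009, 0],
    [1, 0, 0, 0.0075, 0],
    [1, 0, 0, 0, 0],
    [1, 0, 0, 0, 0],
    [1, 0, 0, 0, 0],
  ],
)

```text
t: 6.43
eef_pos: [0.4579, 0.1896, 0.0038]
ee_rot: [3.141, -0.001, -1.9]
force: [0.5, -0.3, -0.5]
width: 0.0876
```

Emit:
apply_moves(
  moves=[
    [0, 0, 0, 0, 0],
    [-0.2, 0, 0, 0, 0],
    [-0.2, 0, 0, 0, 0],
    [-0.2, 0, 0, 0, 0],
    [-0.2, 0, 0, 0, 0],
    [-0.2, 0, 0, 0, 0],
    [-0.2, 0, 0, 0, 0],
    [-0.2, 0, 0, 0, 0],
  ],
  newtons=25,
)

```text
t: 7.1
eef_pos: [0.458, 0.1897, 0.0042]
ee_rot: [-3.142, 0.0, -1.9]
force: [-1.2, 0.5, 2.8]
width: 0.0557
```

Emit:
apply_moves(
  moves=[
    [-0.3, 0, 0, -0.01, 0],
    [-0.3, 0, 0, -0.03, 0],
    [-0.3, 0, 0, -0.03, 0],
    [-0.3, 0, 0, -0.03, 0],
    [-0.3, 0, 0, -0.03, 0],
    [-0.3, 0, 0, -0.01, -0.0875],
    [-0.3, 0, 0, 0, -0.0875],
    [-0.3, 0, 0, 0, -0.0875],
    [-0.3, 0, 0, 0, -0.0875],
    [-0.3, 0, 0, 0, 0],
    [-0.3, 0, 0, 0, 0],
  ],
)

```text
t: 8.02
eef_pos: [0.4577, 0.1895, 0.1438]
ee_rot: [3.141, -0.0, -1.553]
force: [-0.6, -0.2, -1.4]
width: 0.0559
```

```bash
python3 -c "
from h import *
plan((.5,-.1637,.145))"
```

```text
t 8.02 pos [0.4577 0.1895 0.1438] rot [ 3.1412e+00 -2.0000e-04 -1.5525e+00] F [-0.6 -0.2 -1.4] w 0.0559
(0.5, -0.1637, 0.145) -> [0.3539, -0.0358, -0.0012] len 0.356
```

Emit:
apply_moves(
  moves=[
    [-0.3, 0.02, -0.003, 0, 0],
    [-0.3, 0.033, -0.0033, 0, 0],
    [-0.3, 0.033, -0.0033, 0, 0],
    [-0.3, 0.033, -0.0033, 0, 0],
    [-0.3, 0.033, -0.0033, 0, 0],
    [-0.3, 0.033, -0.0033, 0, 0],
    [-0.3, 0.033, -0.0033, 0, 0],
    [-0.3, 0.033, -0.0033, 0, 0],
    [-0.3, 0.033, -0.0033, 0, 0],
    [-0.3, 0.033, -0.0033, 0, 0],
    [-0.3, 0.033, -0.0033, 0, 0],
    [-0.3, 0.0039, 0, 0, 0],
  ],
)

```text
t: 9.02
eef_pos: [0.5015, -0.1672, 0.1436]
ee_rot: [3.141, -0.001, -1.556]
force: [0.1, -0.2, -0.3]
width: 0.056
```

Emit:
apply_moves(
  moves=[
    [-0.3, 0, 0, 0.02, 0],
    [-0.3, 0, 0, 0.02, 0],
    [-0.3, 0, 0, 0.02, 0],
    [-0.3, 0, 0, 0.015, 0],
    [-0.3, 0, 0, 0, 0],
    [-0.3, 0, 0, 0, 0],
    [-0.3, 0, 0, 0, 0],
  ],
)

```text
t: 9.6
eef_pos: [0.502, -0.1633, 0.0698]
ee_rot: [-3.141, -0.0, -1.55]
force: [-0.0, -0.4, -0.3]
width: 0.0558
```

```bash
python3 -c "
from h import *
plan((.5,-.1637,.07))
f=grab('side');cv2.imwrite('pics/b1.png',cv2.resize(cv2.cvtColor(f['color'],4)[130:250,220:400],None,fx=4.4,fy=4.4))
f=grab('top','b1t');cv2.imwrite('pics/b1t.png',cv2.resize(cv2.cvtColor(f['color'],4)[170:290,230:400],None,fx=4.6,fy=4.6))"
```

```text
t 9.6 pos [ 0.502  -0.1633  0.0698] rot [-3.1409e+00 -3.0000e-04 -1.5505e+00] F [-0.  -0.4 -0.3] w 0.0558
(0.5, -0.1637, 0.07) -> [0.0003, 0.002, -0.0002] len 0.002
```

View pics/b1.png

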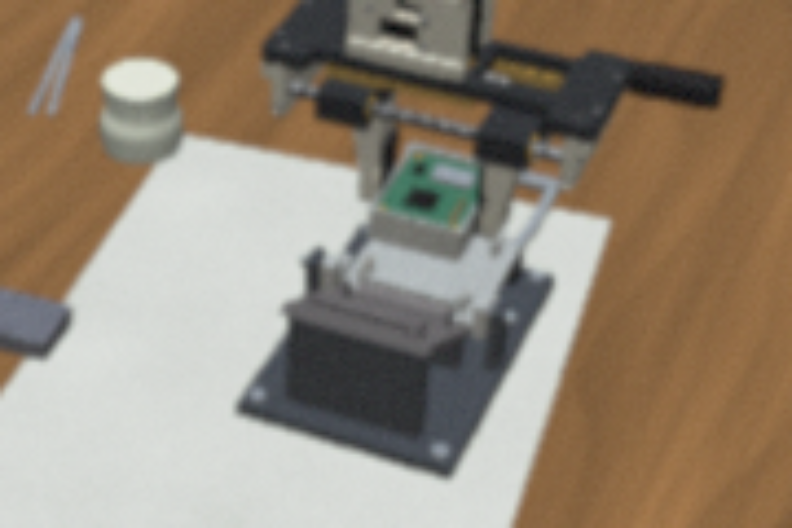

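View pics/b1t.png

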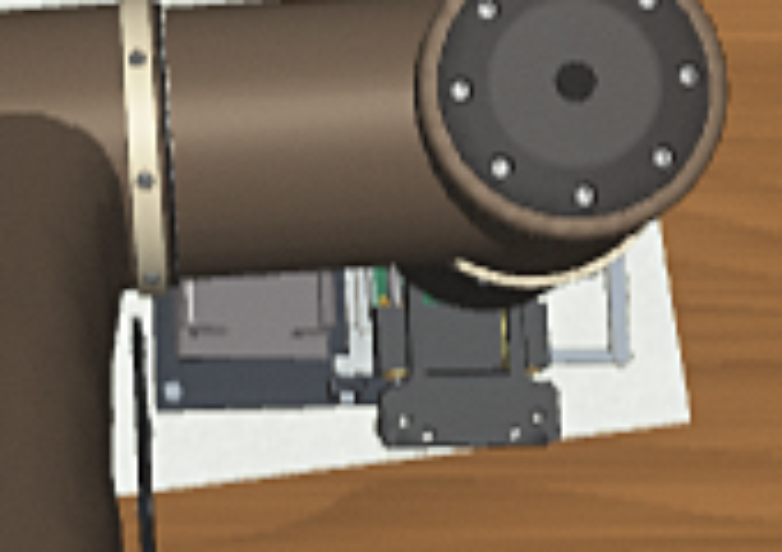

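```bash
python3 -c "
from h import *
f=grab('side')
P=pts(f)
r=outline_of('small_module_centre',f)
for a in r[:2]: print(a['score'],a['extent'])
c=f['color'].astype(int);g=(c[...,1]>c[...,0]+25)&(P[...,2]>.07)&(P[...,2]<.1)&(abs(P[...,0]-.5)<.06)
q=P[g];print(g.sum(),np.median(q,0),cv2.minAreaRect((q[:,:2]*1000).astype(np.float32)))
print(rect(f,(.5,-.163),.06,.078,.094))
print(rect(f,(.5,-.163),.06,.036,.047))
plan((.5003,-.1627,.07),(.5003,-.1627,.034))
"
```

```text
0.85 [242.5, 330.0, 284.2, 375.2]
0.76 [302.0, 159.1, 330.5, 189.8]
177 [ 0.50655516 -0.16189835  0.08312685] ((500.1958312988281, -165.53932189941406), (53.571678161621094, 64.57769775390625), 0.7868383526802063)
(np.int64(469), array([ 501.28793335, -161.162323  ]), 76.27815246582031, 87.57866668701172, 87.86862182617188, np.float64(0.08379710406426011))
(np.int64(213), array([ 505.64407349, -156.23164368]), 116.27836608886719, 113.53067779541016, 6.992623805999756, np.float64(0.04092991998890627))
t 9.8 pos [ 0.502  -0.1633  0.0701] rot [-3.1398 -0.     -1.55  ] F [ 0.4  0.3 -1.3] w 0.0557
(0.5003, -0.1627, 0.07) -> [-0.0006, 0.0017, 0.0001] len 0.002
(0.5003, -0.1627, 0.034) -> [0.0, 0.0, 0.036] len 0.036
```

Emit:
apply_moves(
  moves=[
    [-0.3, -0.0006, 0.0017, 0, 0],
    [-0.3, 0, 0, 0.01, 0],
    [-0.3, 0, 0, 0.008, 0],
    [-0.3, 0, 0, 0, 0],
    [-0.3, 0, 0, 0.003, 0],
    [-0.3, 0, 0, 0, 0],
  ],
)

```text
t: 10.3
eef_pos: [0.4993, -0.1628, 0.0473]
ee_rot: [3.14, -0.0, -1.55]
force: [0.6, -0.5, -1.6]
width: 0.0555
```

Emit:
apply_moves(
  moves=[
    [-0.3, 0, 0, 0.002, 0],
    [-0.3, 0, 0, 0, 0],
    [-0.3, 0, 0, 0.002, 0],
    [-0.3, 0, 0, 0, 0],
  ],
)

```text
t: 10.63
eef_pos: [0.4996, -0.1628, 0.0439]
ee_rot: [3.141, 0.0, -1.55]
force: [-0.1, 0.1, -1.4]
width: 0.0559
```

Emit:
apply_moves(
  moves=[
    [-0.3, 0, 0, 0.002, 0],
    [-0.3, 0, 0, 0, 0],
    [-0.3, 0, 0, 0.002, 0],
    [-0.3, 0, 0, 0, 0],
  ],
)

```text
t: 10.97
eef_pos: [0.4996, -0.1628, 0.0398]
ee_rot: [3.141, 0.0, -1.55]
force: [0.7, 0.5, -1.5]
width: 0.0558
```

Emit:
apply_moves(
  moves=[
    [-0.3, 0, 0, 0.002, 0],
    [-0.3, 0, 0, 0, 0],
    [-0.3, 0, 0, 0.0015, 0],
    [-0.3, 0, 0, 0, 0],
  ],
)

```text
t: 11.3
eef_pos: [0.4996, -0.1628, 0.0363]
ee_rot: [3.141, 0.0, -1.55]
force: [0.4, 0.0, -1.5]
width: 0.0557
```

Emit:
apply_moves(
  moves=[
    [-0.3, 0, 0, 0.0005, 0],
    [-0.3, 0, 0, 0, 0],
  ],
)

```text
t: 11.47
eef_pos: [0.4997, -0.1628, 0.0362]
ee_rot: [3.142, -0.0, -1.55]
force: [0.6, 0.1, 1.5]
width: 0.0557
```

Emit:
apply_moves(
  moves=[
    [0.5, 0, 0, 0, 0],
    [0.9, 0, 0, 0, 0],
    [0.9, 0, 0, 0, 0],
    [0.9, 0, 0, 0, 0],
    [0.9, 0, 0, 0, 0],
    [0.9, 0, 0, -0.005, 0],
    [0.9, 0, 0, -0.02, 0],
    [0.9, 0, 0, -0.03, 0],
    [0.9, 0, 0, -0.03, 0],
    [0.9, 0, 0, -0.02, 0],
  ],
)

```text
t: 12.3
eef_pos: [0.5005, -0.163, 0.1442]
ee_rot: [-3.139, -0.001, -1.549]
force: [0.3, 0.1, 0.5]
width: 0.0834
```

Emit:
apply_moves(
  moves=[
    [0.5, 0, 0, -0.02, 0.1122],
    [0.3, 0, 0, 0, 0.1122],
    [0.1, 0, 0, 0, 0.1122],
    [-0.1, 0, 0, 0, 0.1122],
    [-0.3, 0, 0, 0, 0.1122],
    [-0.3, 0, 0, 0, 0.1122],
    [-0.3, 0, 0, 0, 0.1122],
    [-0.3, 0, 0, 0, 0.1122],
    [-0.3, 0, 0, 0, 0.1122],
    [-0.3, 0, 0, 0, 0.1122],
    [-0.3, 0, 0, 0, 0.1122],
    [-0.3, 0, 0, 0, 0.1122],
  ],
)

```text
t: 13.3
eef_pos: [0.4996, -0.1628, 0.1615]
ee_rot: [-3.142, 0.0, -2.902]
force: [-0.6, 0.9, -0.0]
width: 0.0308
```

Emit:
apply_moves(
  moves=[
    [-0.3, 0, 0, 0, 0.1122],
    [-0.3, 0, 0, 0, 0.1122],
    [-0.3, 0, 0, 0, 0],
  ],
)

```text
t: 13.55
eef_pos: [0.4996, -0.1628, 0.1614]
ee_rot: [3.142, 0.0, -3.126]
force: [0.7, -0.9, 0.5]
width: 0.0306
```

```bash
python3 -c "
from h import *
f=grab('side');cv2.imwrite('pics/c1.png',cv2.resize(cv2.cvtColor(f['color'],4)[130:250,220:400],None,fx=4.4,fy=4.4))
P=pts(f)
c=f['color'].astype(int);g=(c[...,1]>c[...,0]+25)&(P[...,2]>.04)&(P[...,2]<.1)&(abs(P[...,0]-.5)<.06)&(P[...,1]<-.1)
q=P[g];q=q[:];print(g.sum(),np.median(q,0),cv2.minAreaRect((q[:,:2]*1000).astype(np.float32)))
A=np.c_[q[:,:2],np.ones(len(q))];k=np.linalg.lstsq(A,q[:,2],rcond=None)[0];print('slope',k[:2])
plan((.5018,-.2531,.15),(.5018,-.2531,.033))
"
```

```text
183 [ 0.50163613 -0.1641785   0.04880453] ((500.538818359375, -166.46060180664062), (50.2640266418457, 65.50410461425781), 2.3746211528778076)
slope [-0.00432645  0.01405027]
t 13.6 pos [ 0.4996 -0.1628  0.1613] rot [-3.1416e+00  1.0000e-04 -3.1188e+00] F [-0.8 -0.7 -0.6] w 0.0305
(0.5018, -0.2531, 0.15) -> [-0.0001, -0.0903, 0.0113] len 0.091
(0.5018, -0.2531, 0.033) -> [0.0, 0.0, 0.117] len 0.117
```

View pics/c1.png

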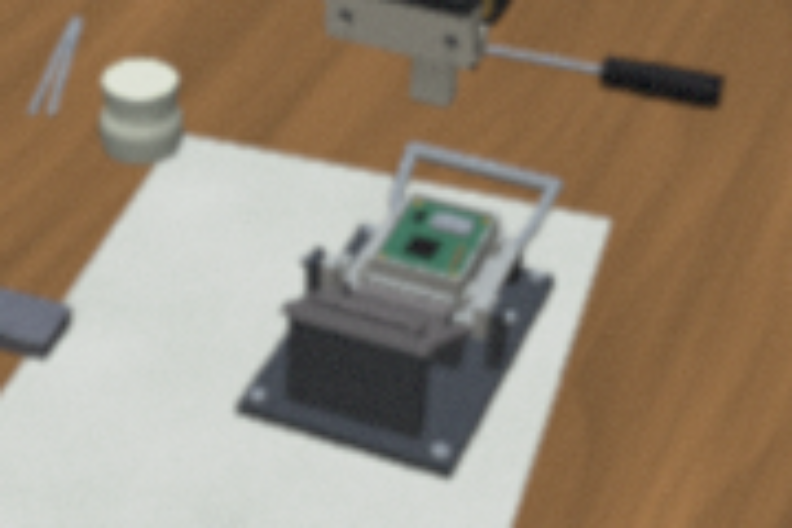

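The module lies flat in the pocket at crop (430,235). Its board is at z = 0.0488, so its underside is at about 0.032, the pocket floor height: it is home. On to the bar.

Emit:
apply_moves(
  moves=[
    [-0.32, 0, -0.03, 0, 0],
    [-0.32, 0, -0.03, 0, 0],
    [-0.32, 0, -0.0298, 0.01, 0],
    [-0.32, 0, 0, 0.02, 0],
    [-0.32, 0, 0, 0.025, 0],
    [-0.32, 0, 0, 0.025, 0],
    [-0.32, 0, 0, 0.02, 0],
    [-0.32, 0, 0, 0, 0],
    [-0.32, 0, 0, 0, 0],
    [-0.32, 0, 0, 0, 0],
  ],
)

```text
t: 14.43
eef_pos: [0.5024, -0.2528, 0.0623]
ee_rot: [-3.141, 0.001, -3.118]
force: [-0.3, 0.4, 0.9]
width: 0.03
```

```bash
python3 -c "
from h import *
f=grab('side');cv2.imwrite('pics/d1.png',cv2.resize(cv2.cvtColor(f['color'],4)[110:230,240:400],None,fx=4.8,fy=4.8))
f=grab('top');cv2.imwrite('pics/d1t.png',cv2.resize(cv2.cvtColor(f['color'],4)[170:290,230:400],None,fx=4.6,fy=4.6))
plan((.5018,-.2525,.033))
"
```

```text
t 14.53 pos [ 0.5027 -0.2527  0.0628] rot [-3.1409e+00  2.6000e-03 -3.1191e+00] F [-0.1  0.5  0.2] w 0.03
(0.5018, -0.2525, 0.033) -> [0.0009, 0.0003, 0.0298] len 0.03
```

View pics/d1.png

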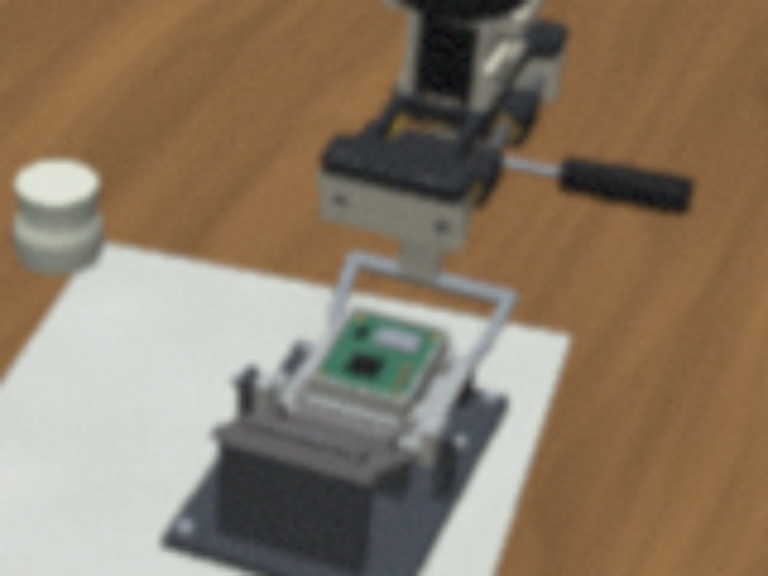

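View pics/d1t.png

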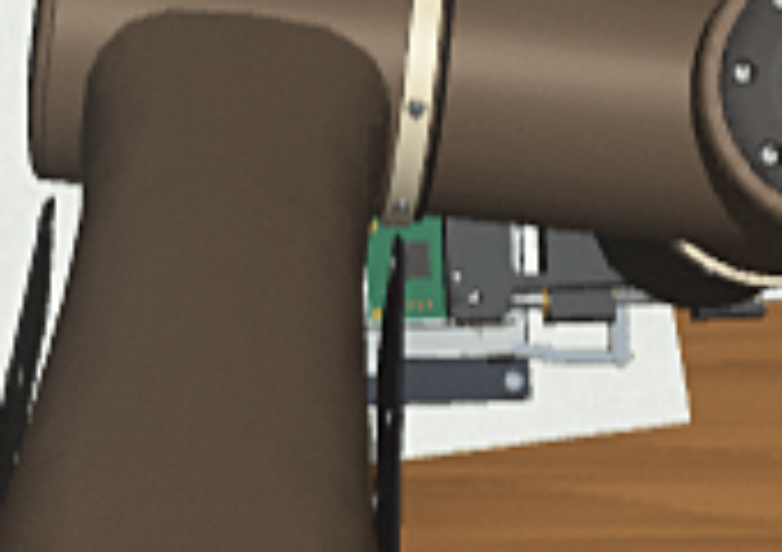

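One finger hangs over the gap between the bar and the plate, and the bar is at crop (430,275). Going down to pinch it.

Emit:
apply_moves(
  moves=[
    [-0.32, 0.0005, 0, 0.01, 0],
    [-0.32, 0, 0, 0.01, 0],
    [-0.32, 0, 0, 0.009, 0],
    [-0.32, 0, 0, 0, 0],
    [-0.32, 0, 0, 0, 0],
  ],
)

```text
t: 14.95
eef_pos: [0.5004, -0.2525, 0.0311]
ee_rot: [3.141, -0.002, -3.12]
force: [0.3, -1.2, 0.1]
width: 0.0298
```

Emit:
apply_moves(
  moves=[
    [-0.8, 0, 0, 0, 0],
    [-0.95, 0, 0, 0, 0],
    [-0.95, 0, 0, 0, 0],
    [-0.95, 0, 0, 0, 0],
    [-0.95, 0, 0, 0, 0],
    [-0.95, 0, 0, 0, 0],
  ],
  newtons=10,
)

```text
t: 15.45
eef_pos: [0.5013, -0.2534, 0.0324]
ee_rot: [-3.141, 0.001, -3.12]
force: [1.2, -5.0, -0.7]
width: 0.0092
```

```bash
python3 -c "
import numpy as np
a=np.radians([0,1,3,6,10]+list(range(15,91,5))+[96,104,112,120,128,135,141,146,149,150,150.5])
y=-.135*np.cos(a);z=-.135*np.sin(a)
for i in range(len(a)-1):
  print(round(np.degrees(a[i+1]),1),round(y[i+1]-y[i],4),round(z[i+1]-z[i],4))"
```

```text
1.0 0.0 -0.0024
3.0 0.0002 -0.0047
6.0 0.0006 -0.007
10.0 0.0013 -0.0093
15.0 0.0025 -0.0115
20.0 0.0035 -0.0112
25.0 0.0045 -0.0109
30.0 0.0054 -0.0104
35.0 0.0063 -0.0099
40.0 0.0072 -0.0093
45.0 0.008 -0.0087
50.0 0.0087 -0.008
55.0 0.0093 -0.0072
60.0 0.0099 -0.0063
65.0 0.0104 -0.0054
70.0 0.0109 -0.0045
75.0 0.0112 -0.0035
80.0 0.0115 -0.0025
85.0 0.0117 -0.0015
90.0 0.0118 -0.0005
96.0 0.0141 0.0007
104.0 0.0185 0.0033
112.0 0.0179 0.0058
120.0 0.0169 0.0083
128.0 0.0156 0.0105
135.0 0.0123 0.0109
141.0 0.0095 0.0105
146.0 0.007 0.0095
149.0 0.0038 0.006
150.0 0.0012 0.002
150.5 0.0006 0.001
```

Lift only a few degrees at first and check.

Emit:
apply_moves(
  moves=[
    [-0.95, 0, -0.001, -0.0024, 0],
    [-0.95, 0, 0.0002, -0.0047, 0],
    [-0.95, 0, 0.0006, -0.007, 0],
    [-0.95, 0, 0.0013, -0.0093, 0],
    [-0.95, 0, 0.0025, -0.0115, 0],
    [-0.95, 0, 0.0035, -0.0112, 0],
    [-0.95, 0, 0, 0, 0],
  ],
)

```text
t: 16.03
eef_pos: [0.5012, -0.245, 0.0807]
ee_rot: [-3.141, 0.002, -3.12]
force: [-0.5, -1.5, -0.6]
width: 0.0095
```

```bash
python3 -c "
from h import *
f=grab('side');cv2.imwrite('pics/e1.png',cv2.resize(cv2.cvtColor(f['color'],4)[110:230,240:400],None,fx=4.8,fy=4.8))
plan()"
```

```text
t 16.08 pos [ 0.5012 -0.2453  0.0799] rot [-3.1412e+00  1.7000e-03 -3.1201e+00] F [-0.5 -2.3 -1.2] w 0.0096
```

View pics/e1.png

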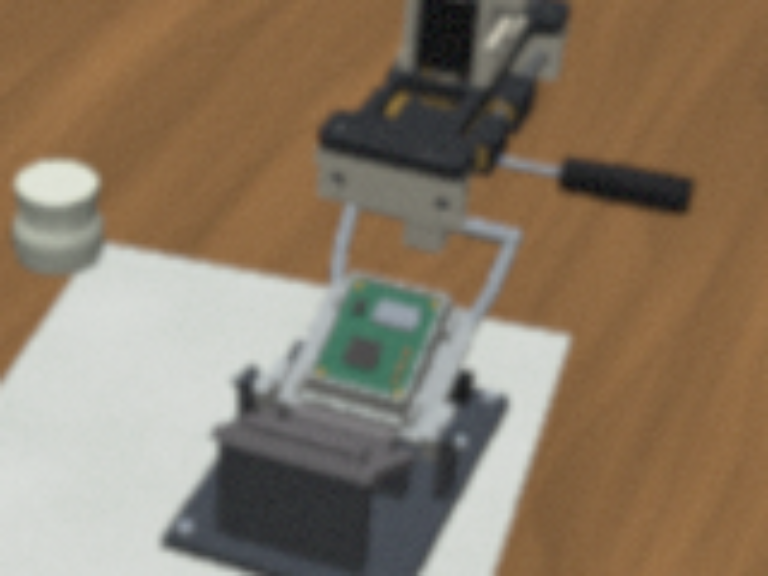

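The plate is lifting with the module still seated, and the bar is held at crop (430,225). I'll carry on with the arc.

Emit:
apply_moves(
  moves=[
    [-0.95, 0, 0.0045, -0.0109, 0],
    [-0.95, 0, 0.0054, -0.0104, 0],
    [-0.95, 0, 0.0063, -0.0099, 0],
    [-0.95, 0, 0.0072, -0.0093, 0],
    [-0.95, 0, 0.008, -0.0087, 0],
    [-0.95, 0, 0.0087, -0.008, 0],
    [-0.95, 0, 0.0093, -0.0072, 0],
    [-0.95, 0, 0.0099, -0.0063, 0],
  ],
)

```text
t: 16.75
eef_pos: [0.5002, -0.1879, 0.1512]
ee_rot: [-3.138, 0.002, -3.12]
force: [-1.1, -6.7, 7.0]
width: 0.0095
```

Emit:
apply_moves(
  moves=[
    [-0.95, 0, 0.0104, -0.0054, 0],
    [-0.95, 0, 0.0109, -0.0045, 0],
    [-0.95, 0, 0.0112, -0.0035, 0],
    [-0.95, 0, 0.0115, -0.0025, 0],
    [-0.95, 0, 0, 0, 0],
  ],
)

```text
t: 17.17
eef_pos: [0.4991, -0.1417, 0.1666]
ee_rot: [-3.14, 0.002, -3.119]
force: [-1.6, -2.8, 9.8]
width: 0.0099
```

```bash
python3 -c "
from h import *
f=grab('side');cv2.imwrite('pics/e2.png',cv2.resize(cv2.cvtColor(f['color'],4)[90:230,220:400],None,fx=4.2,fy=4.2))
plan()"
```

```text
t 17.22 pos [ 0.4991 -0.1422  0.1665] rot [-3.1402e+00  1.7000e-03 -3.1190e+00] F [-2.2 -3.4  8.9] w 0.0093
```

View pics/e2.png

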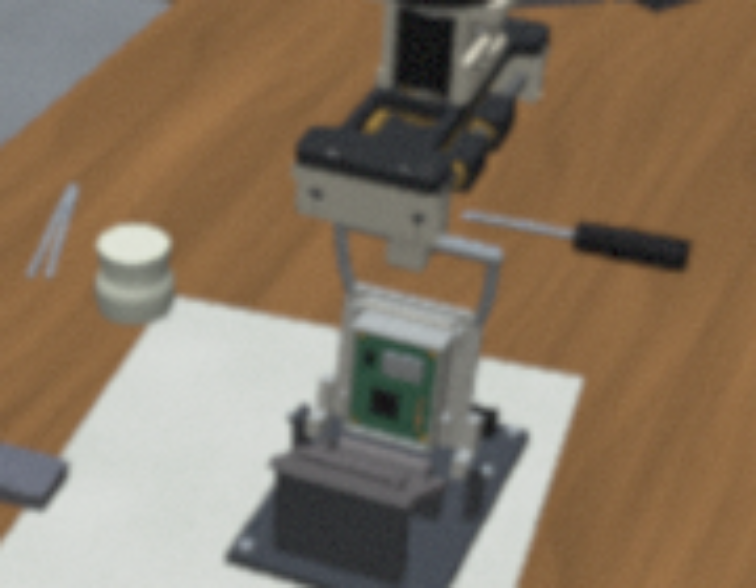

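The plate is nearly upright (about 80°) with the module still in it, and forces are small. Now over the top to the stop.

Emit:
apply_moves(
  moves=[
    [-0.95, 0, 0.0117, -0.003, 0],
    [-0.95, 0, 0.0118, -0.0005, 0],
    [-0.95, 0, 0.0141, 0.0007, 0],
    [-0.95, 0, 0.0185, 0.0033, 0],
    [-0.95, 0, 0.0179, 0.0058, 0],
    [-0.95, 0, 0.0169, 0.0083, 0],
    [-0.95, 0, 0.0156, 0.0105, 0],
    [-0.95, 0, 0.0123, 0.0109, 0],
    [-0.95, 0, 0.0095, 0.0105, 0],
    [-0.95, 0, 0.007, 0.0095, 0],
    [-0.95, 0, 0.0038, 0.006, 0],
    [-0.95, 0, 0.0012, 0.002, 0],
  ],
)

```text
t: 18.22
eef_pos: [0.4958, -0.0015, 0.1007]
ee_rot: [-3.141, -0.0, -3.119]
force: [-3.7, -1.7, 15.7]
width: 0.0094
```

```bash
python3 -c "
from h import *
f=grab('side');cv2.imwrite('pics/e3.png',cv2.resize(cv2.cvtColor(f['color'],4)[90:250,220:400],None,fx=3.7,fy=3.7))
plan()"
```

```text
t 18.27 pos [ 0.4958 -0.0016  0.1009] rot [-3.1409e+00 -4.0000e-04 -3.1194e+00] F [-0.7  3.   3.9] w 0.0096
```

View pics/e3.png

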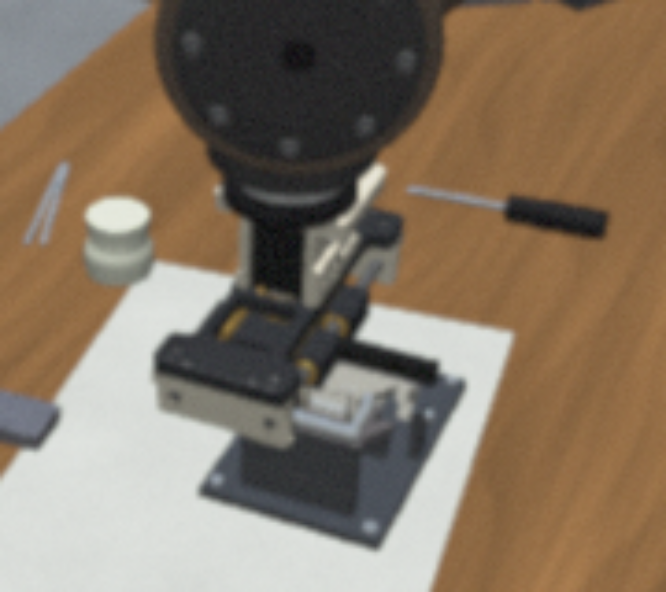

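The plate is upside-down over the nest. I'll press gently to confirm the stop.

Emit:
apply_moves(
  moves=[
    [-0.95, 0, 0.0006, 0.001, 0],
    [-0.95, 0, 0.0005, 0.001, 0],
    [-0.95, 0, 0, 0, 0],
    [-0.95, 0, 0, 0, 0],
  ],
)

```text
t: 18.6
eef_pos: [0.4961, -0.0015, 0.1001]
ee_rot: [-3.141, 0.001, -3.12]
force: [-3.1, -0.8, 12.3]
width: 0.0096
```

Emit:
apply_moves(
  moves=[
    [-0.95, 0, 0.0005, 0.001, 0],
    [-0.95, 0, 0.0005, 0.001, 0],
    [-0.95, 0, 0, 0, 0],
    [-0.95, 0, 0, 0, 0],
  ],
)

```text
t: 18.93
eef_pos: [0.4964, -0.0013, 0.0985]
ee_rot: [-3.14, 0.001, -3.12]
force: [-1.2, -7.8, 14.2]
width: 0.0094
```

```bash
python3 -c "
from h import *
for n in('side','top'):
    f=grab(n);P=pts(f)
    x0=(80,240,210,390) if n=='side' else (170,290,230,400)
    cv2.imwrite('pics/e4%s.png'%n,cv2.resize(cv2.cvtColor(f['color'],4)[x0[0]:x0[1],x0[2]:x0[3]],None,fx=4.4,fy=4.4))
    m=(abs(P[...,0]-.5)<.06)&(P[...,1]>-.12)&(P[...,1]<.02)&(P[...,2]>.04)&(P[...,2]<.13)
    q=P[m]
    yy=q[:,1]+.1187-(q[:,0]-.499)*.02; zz=q[:,2]-.045
    # in rotated frame by 30deg: along, normal
    al=yy*np.cos(np.pi/6)+zz*.5; no=-yy*.5+zz*np.cos(np.pi/6)
    for lo in np.arange(0,.15,.01):
        s=(al>=lo)&(al<lo+.01)
        if s.sum()>3: print(n,round(lo,2),s.sum(),np.percentile(no[s],[5,25,50,75,95]).round(4))
"
```

```text
side 0.0 31 [-0.0067 -0.0044 -0.0002  0.0023  0.0167]
side 0.01 30 [-0.0134 -0.005   0.0132  0.0166  0.017 ]
side 0.02 40 [-0.0138 -0.0081  0.0084  0.0156  0.0169]
side 0.03 17 [-0.0146  0.0136  0.0165  0.0168  0.0171]
side 0.04 22 [-0.0147 -0.013   0.0155  0.0168  0.0171]
side 0.05 15 [-0.015   0.0161  0.0165  0.0169  0.017 ]
side 0.06 45 [-0.0451 -0.0432 -0.04   -0.0019  0.0169]
side 0.07 168 [-0.0437 -0.0399 -0.0347 -0.0285  0.0164]
side 0.08 162 [-0.027  -0.021  -0.004   0.0062  0.0165]
side 0.09 26 [-0.0106  0.012   0.0135  0.0147  0.0164]
side 0.1 8 [0.0091 0.0102 0.0107 0.0117 0.0122]
side 0.11 9 [0.0025 0.007  0.0076 0.0088 0.0111]
side 0.12 16 [-0.0026  0.0033  0.0048  0.0065  0.0106]
side 0.13 65 [-0.0063 -0.0037  0.0006  0.0026  0.0088]
side 0.14 32 [-0.0054 -0.0033 -0.0017 -0.0005  0.0012]
top 0.0 46 [-0.      0.004   0.0082  0.0167  0.0192]
top 0.01 168 [0.0139 0.0172 0.0183 0.0195 0.0215]
top 0.02 151 [0.0088 0.0173 0.0186 0.0201 0.0216]
top 0.03 31 [-0.0165 -0.0098  0.0176  0.0194  0.021 ]
top 0.04 24 [-0.0111  0.0164  0.0191  0.0202  0.0227]
top 0.05 29 [-0.0106  0.0161  0.0186  0.0191  0.0208]
top 0.06 35 [-0.0129  0.0169  0.0189  0.0199  0.0211]
top 0.07 38 [-0.0118  0.0163  0.0185  0.0195  0.0211]
top 0.08 63 [-0.0138 -0.0066  0.0172  0.0194  0.021 ]
top 0.09 26 [0.0133 0.0157 0.0169 0.0179 0.0211]
top 0.1 21 [0.0088 0.0104 0.0123 0.0136 0.0167]
top 0.11 19 [0.0049 0.0069 0.0091 0.0105 0.0131]
top 0.12 15 [0.0029 0.0046 0.0065 0.0077 0.0094]
top 0.13 50 [-0.0018  0.0024  0.0038  0.005   0.0077]
top 0.14 8 [0.0009 0.0016 0.0028 0.0052 0.0056]
```

View pics/e4side.png

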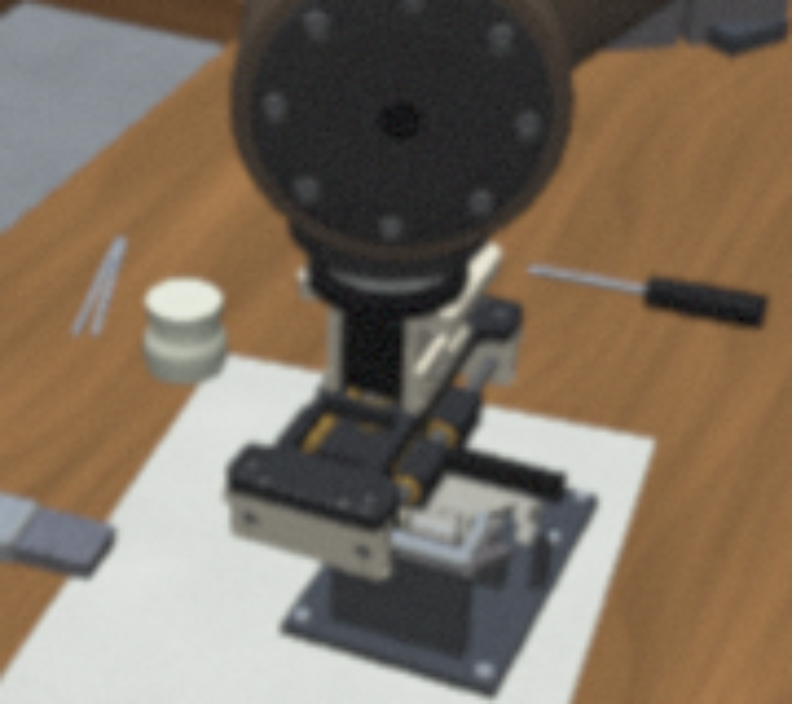

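View pics/e4top.png

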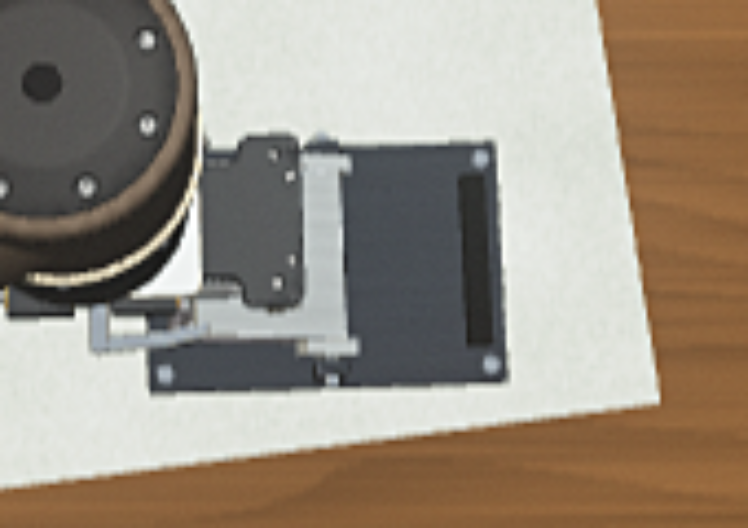

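The plate's underside fits the 30° plane along its length (normal offset constant at 18.5 mm in the top view), so it is at its stop. Swinging back now.

Emit:
apply_moves(
  moves=[
    [-0.95, 0, -0.0015, -0.003, 0],
    [-0.95, 0, -0.0012, -0.002, 0],
    [-0.95, 0, -0.0038, -0.006, 0],
    [-0.95, 0, -0.007, -0.0095, 0],
    [-0.95, 0, -0.0095, -0.0105, 0],
    [-0.95, 0, -0.0123, -0.0109, 0],
    [-0.95, 0, 0, 0, 0],
  ],
  newtons=12,
)

```text
t: 19.62
eef_pos: [0.4971, -0.0365, 0.1404]
ee_rot: [3.142, 0.002, -3.121]
force: [0.5, 3.6, 3.8]
width: 0.0093
```

```bash
python3 -c "
from h import *
f=grab('side');cv2.imwrite('pics/f1.png',cv2.resize(cv2.cvtColor(f['color'],4)[90:250,220:400],None,fx=3.7,fy=3.7))
plan()"
```

```text
t 19.67 pos [ 0.497  -0.0357  0.1397] rot [ 3.1409e+00  1.9000e-03 -3.1220e+00] F [1.4 3.2 2.3] w 0.0095
```

View pics/f1.png

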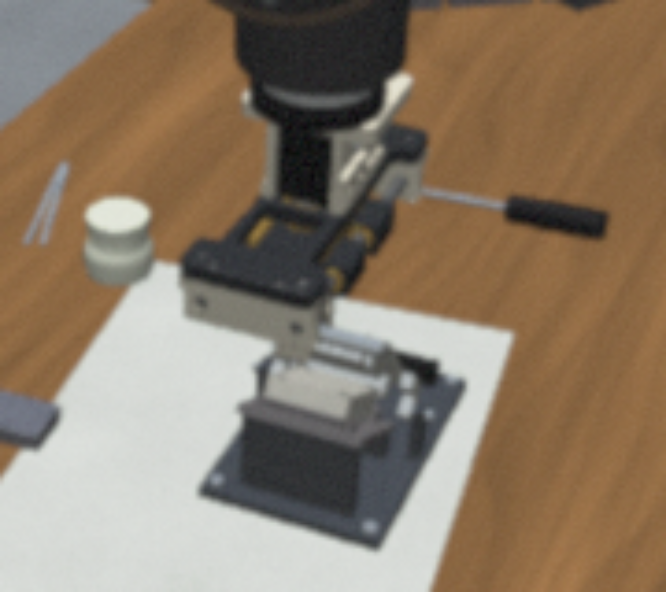

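The module stays in the nest at crop (325,390), back up. The swing goes on.

Emit:
apply_moves(
  moves=[
    [-0.95, 0, -0.0156, -0.0105, 0],
    [-0.95, 0, -0.0169, -0.0083, 0],
    [-0.95, 0, -0.0179, -0.0058, 0],
    [-0.95, 0, -0.0185, -0.0033, 0],
    [-0.95, 0, -0.0141, -0.0007, 0],
    [-0.95, 0, -0.0118, 0.0005, 0],
    [-0.95, 0, -0.0117, 0.0015, 0],
    [-0.95, 0, -0.0115, 0.0025, 0],
    [-0.95, 0, -0.0112, 0.0035, 0],
    [-0.95, 0, -0.0109, 0.0045, 0],
  ],
)

```text
t: 20.5
eef_pos: [0.4993, -0.176, 0.1542]
ee_rot: [3.141, -0.0, -3.12]
force: [1.1, 0.1, -0.0]
width: 0.0093
```

Emit:
apply_moves(
  moves=[
    [-0.95, 0, -0.0104, 0.0054, 0],
    [-0.95, 0, -0.0099, 0.0063, 0],
    [-0.95, 0, -0.0093, 0.0072, 0],
    [-0.95, 0, -0.0087, 0.008, 0],
    [-0.95, 0, -0.008, 0.0087, 0],
    [-0.95, 0, -0.0072, 0.0093, 0],
    [-0.95, 0, -0.0063, 0.0099, 0],
    [-0.95, 0, -0.0054, 0.0104, 0],
  ],
)

```text
t: 21.17
eef_pos: [0.5003, -0.2411, 0.0883]
ee_rot: [3.141, -0.001, -3.121]
force: [-0.5, 1.1, -0.3]
width: 0.0093
```

Emit:
apply_moves(
  moves=[
    [-0.95, 0, -0.0045, 0.0109, 0],
    [-0.95, 0, -0.0035, 0.0112, 0],
    [-0.95, 0, -0.0025, 0.0115, 0],
    [-0.95, 0, -0.0013, 0.0093, 0],
    [-0.95, 0, 0, 0, 0],
    [-0.95, 0, 0, 0, 0],
  ],
)

```text
t: 21.67
eef_pos: [0.5006, -0.2526, 0.0458]
ee_rot: [-3.141, -0.002, -3.12]
force: [-1.2, -3.7, 0.2]
width: 0.0096
```

Emit:
apply_moves(
  moves=[
    [-0.95, 0, -0.0006, 0.007, 0],
    [-0.95, 0, -0.0002, 0.0047, 0],
    [-0.95, 0, 0, 0.0024, 0],
    [-0.95, 0, 0, 0.001, 0],
    [-0.95, 0, 0, 0, 0],
    [-0.95, 0, 0, 0, 0],
  ],
)

```text
t: 22.17
eef_pos: [0.5007, -0.2534, 0.0315]
ee_rot: [-3.141, -0.0, -3.12]
force: [-2.4, -6.1, -0.1]
width: 0.0095
```

Emit:
apply_moves(
  moves=[
    [-0.32, 0, 0, 0, 0],
    [-0.32, 0, 0, 0, 0],
    [-0.32, 0, 0, 0, 0],
    [-0.32, 0, 0, 0, 0],
    [-0.32, 0, 0, 0, 0],
  ],
)

```text
t: 22.58
eef_pos: [0.5013, -0.2528, 0.0317]
ee_rot: [3.142, 0.0, -3.12]
force: [-0.3, -0.7, -1.2]
width: 0.0293
```

Released. Retreat straight up, then away to the -y side for a look.

Emit:
apply_moves(
  moves=[
    [-0.32, 0, 0, -0.01, 0],
    [-0.32, 0, 0, -0.025, 0],
    [-0.32, 0, 0, -0.03, 0],
    [-0.32, 0, 0, -0.03, 0],
    [-0.32, 0, 0, -0.03, 0],
    [-0.32, 0, -0.03, -0.01, 0],
    [-0.32, 0, -0.035, 0, 0],
    [-0.32, 0, -0.035, 0, 0],
    [-0.32, 0, -0.035, 0, 0],
    [-0.32, 0, -0.035, 0, 0],
    [-0.32, 0, 0, 0, 0],
  ],
)

```text
t: 23.5
eef_pos: [0.5042, -0.4279, 0.1668]
ee_rot: [-3.14, -0.0, -3.123]
force: [0.0, 1.0, 0.6]
width: 0.0297
```

```bash
python3 -c "
from h import *
plan()
for n in('side','top'):
    f=grab(n,'g1'+n);P=pts(f)
    x0=(120,240,230,380) if n=='side' else (180,280,240,400)
    cv2.imwrite('pics/g1%sz.png'%n,cv2.resize(cv2.cvtColor(f['color'],4)[x0[0]:x0[1],x0[2]:x0[3]],None,fx=4.8,fy=4.8))
    m=(abs(P[...,0]-.499)<.06)&(P[...,1]>-.12)&(P[...,1]<.02)&(P[...,2]>.03)&(P[...,2]<.13)
    q=P[m]
    yy=q[:,1]+.1187-(q[:,0]-.499)*.02; zz=q[:,2]-.045
    al=yy*np.cos(np.pi/6)+zz*.5; no=-yy*.5+zz*np.cos(np.pi/6)
    for lo in np.arange(0,.11,.01):
        s=(al>=lo)&(al<lo+.01)&(abs(q[:,0]-.499)<.02)
        if s.sum()>3: print(n,round(lo,2),s.sum(),np.percentile(no[s],[5,50,95]).round(4))
    s=(al>.02)&(al<.08)&(no>-.02)
    for a in(-.025,-.015,-.005,.005,.015,.025):
        t=s&(abs(q[:,0]-.499-a)<.004); print('  x',a,np.median(no[t]).round(4))
    m=(abs(P[...,0]-.5)<.02)&(abs(P[...,1]+.163)<.03); print('leaf floor z',np.median(P[m][:,2]), P[m][:,2].std())
"
```

```text
t 23.5 pos [ 0.5042 -0.4279  0.1668] rot [-3.1403e+00 -2.0000e-04 -3.1234e+00] F [0.  1.  0.6] w 0.0297
side 0.01 7 [0.0082 0.0087 0.0092]
side 0.02 12 [0.0083 0.0088 0.0091]
side 0.03 9 [0.0085 0.0087 0.0092]
side 0.04 9 [0.0086 0.0087 0.0089]
side 0.05 11 [0.0086 0.0088 0.0092]
side 0.06 65 [-0.0542 -0.0487  0.0088]
side 0.07 149 [-0.044  -0.032   0.0087]
side 0.08 203 [-0.0259 -0.0101  0.007 ]
side 0.09 5 [-0.0128 -0.0074 -0.0047]
  x -0.025 0.0017
  x -0.015 0.0087
  x -0.005 0.0087
  x 0.005 0.0085
  x 0.015 0.0086
  x 0.025 0.0085
leaf floor z 0.030156751874067078 0.001288473724751307
top 0.0 8 [0.0073 0.0103 0.0115]
top 0.01 71 [0.008  0.0112 0.0137]
top 0.02 61 [0.0079 0.0107 0.0136]
top 0.03 67 [0.0079 0.0109 0.0145]
top 0.04 69 [0.0073 0.0105 0.0132]
top 0.05 68 [0.0079 0.0109 0.0131]
top 0.06 73 [0.0073 0.0109 0.0138]
top 0.07 105 [-0.0088  0.0095  0.0131]
top 0.08 135 [-0.0158 -0.0041  0.0117]
  x -0.025 0.0089
  x -0.015 0.0104
  x -0.005 0.0105
  x 0.005 0.0107
  x 0.015 0.0106
  x 0.025 0.0111
leaf floor z 0.6244261707697364 0.28559457928997045
```

View pics/g1sidez.png

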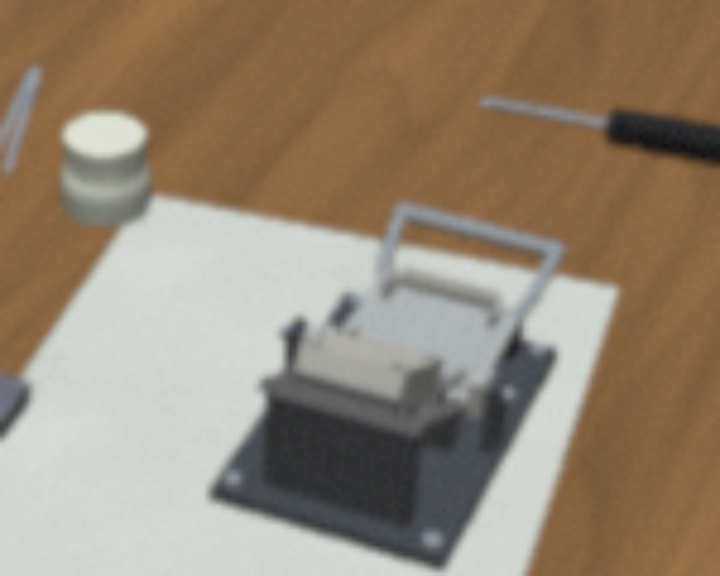

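View pics/g1topz.png

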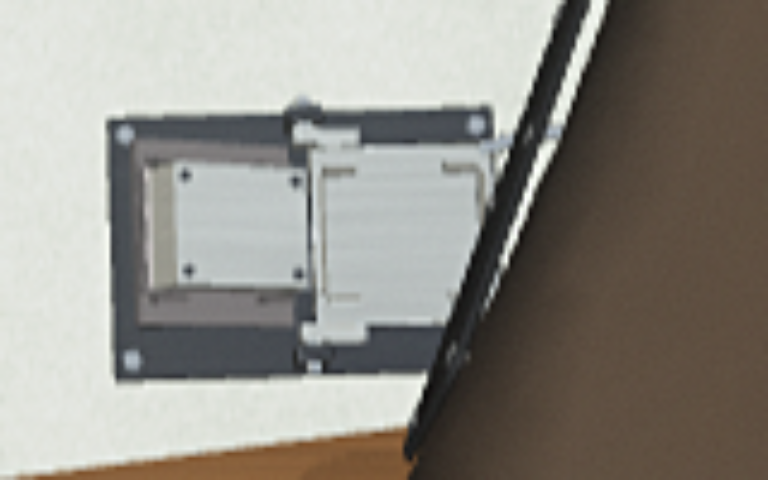

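```bash
python3 -c "
from h import *
print(job.job_done())"
```

```text
the job is handed in; nothing more can be done
None
```

The smaller green module is lying home in the nest with its back and four screws showing. The plate is fully open again and the gripper is clear of everything. The job was handed in at about 23.6 s of the 69 s allowed.

**What I did:**
- I gripped the small module across its 56 mm sides and lowered it into the pocket. Its underside ended at about 32 mm over the table, the height of the pocket floor, and it sat flat.
- I pinched the bar and swung the plate over. At the end its underside lay on the 30° plane, so it had reached its stop.
- I swung the plate back to level, let go of the bar and backed away.

**Last checks:**
- **Module in the nest:** both cameras show its back flat on the 30° slope. It is 8.7 mm above the hinge plane in the side view and 10.7 mm in the top view; I worked out about 9.2 mm for a module fully home. The two cameras differ by about 2 mm, as they did all along.
- **Plate level:** the side camera reads the pocket floor at 30 mm instead of 32 mm, in line with that camera reading about 1.5–2 mm low elsewhere. The top view of the plate was partly hidden by the arm, so its number there was useless.
- **Forces:** the highest wrist force at any reading was about 16 N, while pressing the plate gently towards its stop. There the fingers slipped slightly on the bar.
- **Other items:** I moved nothing else. The jar and screwdriver look unmoved in the side view; I did not measure the larger module or the brush again at the end.

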